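Shut and lock the cycler's service panel

ROBOT

A 6-joint arm with a two-finger parallel gripper is mounted at the origin on the work surface. World frame = base frame: x ahead of the robot, y to its left, z up, the work surface at z = 0. Lengths are in m, angles in rad, forces in N, time in s.
With the tool pointing down it reaches from about 0.275 to 0.725 m from the base axis. Payload 15.9 kg.
Tool frame: the origin (TCP) lies midway between the tips of the shut fingers; the grasp point (between the pads) lies 19 mm behind it; z points along the fingers, x is the direction in which the jaws open and shut, and the axes are right-handed (so a half turn about z gives the same grasp; the last joint's range is limited). The gripper opens to 85 mm and grips with 20 to 120 N. Pads are 22 mm wide; open, the fingers measure 114 mm over their backs; the gripper's body (76 mm by 85 mm) begins 54 mm behind the grasp point. The pads swing forward as they close: fully open they stand 13 mm farther back than shut.
Start: joints at [1.118, 0.213, -0.034, 1.323, 0, 1.571], TCP at [0.219, 0.45, 0.231] pointing down, gripper open.
Joint ranges: [-2.98, 2.98], [-0.74, 1.72], [-1.14, 1.35], [-2.1, 2.04], [-1.57, 1.44], [-3.14, 3.14]. Speed limits (rad/s): [1.89, 1.89, 2.39, 2.57, 3.14, 3.14].

INTERFACE

Orientations are given as a unit quaternion [w, x, y, z].
In Python, from plant import ctrl, camera gives the robot as it stands.
- The arm moves only by the tool step_arm, never from a script. Its argument "increments" is a list that holds one entry, the list of rows, each a list of 7 numbers: the shift along the world's x, y, z normalised to -1 to 1, where 1 is 50 mm, then the turn, a rotation vector about the world's x, y, z normalised to -1 to 1, where 1 is 0.12 rad, then the opening, from 0 (shut) to 1 (fully open). In form: [[[x, y, z, ax, ay, az, jaw], ...]]. A call has 1 to 20 rows; each row shifts and turns the commanded pose from where the row before left it; what a row does not reach is not made up. A row lasts 1/8 s, in which the tool goes at most 62.5 mm and 10.7 degrees, less where a joint would pass 70% of its speed; a pose out of reach is approached as far as the arm can. A call with a number of a shift or a turn outside -1 to 1 is refused whole. A call with a gripper value outside its range is refused whole. The fingers move at their own pace and stop on an object; the grip force is fixed at half the most. Time passes only in rows, so rows that do not move let the fingers close. It gives the time, the measured TCP pose, the force and the opening at its end, in the units of the state.
- ctrl.read_state(): the state, without advancing time (a new reading comes with each control period).
- camera(name): name is "side" or "top" or "wrist"; returns a dict with "pixels" (384x512x3 uint8, red, green, blue), "K" (3x3 intrinsics, pixels), "view" (4x4, takes a point from world to camera coordinates); the wrist camera has in their place "T_tool_cam" (4x4, takes a point from camera to tool coordinates, whose origin is the TCP and whose axes are the tool frame's). Camera axes: x right, y down, z forward; pixel columns grow to the right and rows downward; lengths in m; the calibration is good to about 2 mm. A picture is of the moment at which its call begins: read the wrist's pose just before it. There is no depth.
- ctrl.hand_in(): hands the job in, once; it reports no verdict.
The state is a dict: "time": time; "q": joint angles; "dq": joint speeds; "joint_efforts": joint torques, N m; "tcp_pos": TCP position; "ee_rot": TCP orientation; "wrist_force": force on the tool from outside, world axes, zero at the start; "torque": the same for the moment, N m; "grip_width": finger opening in m.
Only numpy, scipy, OpenCV 4.12 (cv2) and the standard library are available. Lean on these libraries where they do the work, as an engineer would, in place of code of your own. Each camera call takes 0.05 s, during which the arm holds its last target.

TASK

Push the thermal cycler's raised service panel down with your fingertips until it lies fully shut, then set a fingertip in the slot of the round fastener and turn it a quarter turn clockwise, right to its stop, so that the panel is locked. Use only touch: do not pick anything up or swing the panel wide open, and leave the things standing on and around the instrument where they are.

Things in the scene. Friction and masses are not known exactly. Their poses are not given: they have to be found in the camera images.
- cycler: Low white bench instrument, fixed, 270 mm deep (x) x 400 wide (y) x 90 high. Origin under its centre at table level; x to its back, away from the robot, y to its left. A grey hinged service panel, 168 deep x 230 wide x 8 mm thick, covers an opening in its top, centred on y = -50 mm. The deck left of it (y 65 to 200, z 90 mm) carries tip box and vial.
- panel_hinge (a point): Middle of the panel's hinge axis, which runs along the instrument's y at its back: x = +85, y = -50, z = 94 mm in the instrument's frame; axes as the instrument's. The panel reaches from 2 to 170 mm from this axis; its upper face lies 4 mm above the axis when shut (98 mm above the table).
- panel (a joint): Panel angle, rad: 0 shut on a hard stop; grows as the front edge (toward the robot) rises about the back hinge. Starts at 0.35 to 0.7. The hinge is stiff: the panel stays where left; 1 to 8 N down near the front edge closes it. On both sides of the round fastener its upper face is bare and flat, 57 mm wide, over its full depth.
- panel_edge (a point): Middle of the panel's free front edge, on its upper face, 170 mm from the hinge axis; moves with the panel. Axes as the instrument's when shut.
- fastener (a joint): Fastener turn, rad, clockwise seen from above: 0 open, slot parallel to the hinge; 1.571 locked, hard stop, slot front to back. Starts at 0 to 0.25. Stiff (0.15 N m, 4 N at 38 mm from the axis; more as it locks), stays where left. From about 0.7 its tongue hooks under a bar inside the front of the opening; turned early, it lands on the bar and the panel cannot shut.
- slot_centre (a point): On the fastener's axis, on the slot's floor. The fastener: a 116 mm disc on the panel, axis 105 mm from the hinge axis on the panel's centre line. Two aluminium D-shaped halves stand 16 mm above the black slot floor; the slot between, 44 mm wide, crosses the disc through its centre, open at both ends. Floor 2 mm above the panel (z = 100 mm when shut). The slot runs along this point's y.
- tip_box: Small cream box of pipette tips with yellow tips in its top, 85 x 60 x 43 mm, loose, on the cycler's deck left of the panel; origin under its centre.
- vial: Amber screw-cap vial, 26 mm diameter, 45 mm high, loose, on the cycler's deck left of the panel, nearer the front; origin under its centre.
- tube_rack: Aluminium tube rack with 18 empty holes, 160 x 90 x 50 mm, loose, on the table right of the cycler; origin under its centre.
- reagent_bottle: Clear bottle with blue cap, 66 mm diameter, 120 mm high, loose, on the table left of the cycler; origin under its centre.
- beaker: White plastic cup, 70 mm diameter, 80 mm high, loose, on the table right of the cycler, behind the tube rack; origin under its centre.
- sample_jar: Clear jar with white cap, 56 mm diameter, 60 mm high, loose, on the table left of the cycler; origin under its centre.

How it is judged:
On the way, in this order (a step that is already met when the one before it is completed fails the run):
1. the panel is pushed shut while the fastener is still open (value of joint panel below 0.02 rad and value of joint fastener below 0.6 rad), for 0.2 s.
2. the fastener is turned to the locked position with the panel shut (value of joint panel below 0.02 rad and value of joint fastener above 1.42 rad), for 0.2 s.
At the end, for the whole second after the job is handed in: The panel is shut (within 0.02 rad), the fastener stands within 0.15 rad of its locked stop (at 1.42 rad or more) and is at rest, and every loose thing is within 30 mm of where it started (all of step 2 and velocity of joint fastener below 0.05 rad/s and distance of each of tip_box, vial, tube_rack, reagent_bottle, beaker, sample_jar from where it was at the start of the episode below 0.03 m); the robot touches nothing.
It fails at once if the panel is swung wide open (beyond 0.85 rad) (value of joint panel above 0.85 rad).
It fails at once if a loose thing is lifted, carried or knocked more than 40 mm from its place (distance of any of tip_box, vial, tube_rack, reagent_bottle, beaker, sample_jar from where it was at the start of the episode above 0.04 m).
It also fails if it takes over 45 s, if anything falls off the work surface, if the arm or the gripper's body presses on something with over 40 N, if the wrist force passes 120 N, or if a joint passes its speed limit or range.

## Working session

There is one attempt and no reset: what is moved stays moved. The work goes in short steps, Python scripts to look and compute and a tool call to move; the robot and the scene stay as the last step left them, time stands still between calls to the robot, and variables do not carry over. Pictures are saved under pics/ and viewed, and the job is handed in when it is done.

Besides the shell and the picture viewer there is one more tool, called after "Emit:" as a command line: name --argument value ..., lists and objects as JSON in quotes. step_arm: Moves the arm, as the interface text tells. Scaled input: -1 to 1 covers 50 mm each way for a shift and 0.12 rad each way for a turn. Its arguments: {"type":"object","properties":{"increments":{"type":"array"}},"required":["increments"]}

```bash
mkdir -p pics; ls; python3 - <<'E'
from plant import ctrl, camera
import cv2,numpy as np
s=ctrl.read_state()
print({k:np.round(v,4).tolist() for k,v in s.items()})
for n in ["side","top"]:
    c=camera(n); cv2.imwrite(f"pics/{n}0.png",c["pixels"][:,:,::-1]); print(n,c["K"].tolist(),np.round(c["view"],4).tolist())
    np.savez(f"{n}.npz",K=c["K"],view=c["view"])
E
```

```text
pics
{'time': 0.0, 'q': [1.118, 0.2134, -0.035, 1.3235, -0.0, 1.5708], 'dq': [0.0016, -0.0016, -0.0015, -0.0002, 0.0001, -0.0005], 'joint_efforts': [0.0003, -68.6164, 48.7124, 0.0173, 0.0002, 0.0], 'tcp_pos': [0.2186, 0.4493, 0.2308], 'ee_rot': [0.0003, 0.8478, 0.5303, -0.0005], 'wrist_force': [-0.2076, -0.3685, -0.6372], 'torque': [-0.0001, 0.0635, 0.0539], 'grip_width': 0.0857}
side [[462.6977848039523, 0.0, 249.9776022729745], [0.0, 462.6977848039523, 191.53232933441552], [0.0, 0.0, 1.0]] [[0.7871, -0.6167, -0.0127, -0.4006], [-0.4785, -0.5974, -0.6435, 0.2994], [0.3893, 0.5126, -0.7653, 0.9228], [0.0, 0.0, 0.0, 1.0]]
top [[450.7976738493522, 0.0, 251.90991734836993], [0.0, 450.7976738493522, 187.65700691495246], [0.0, 0.0, 1.0]] [[0.0072, -1.0, -0.0038, -0.0003], [-0.9918, -0.0067, -0.128, 0.533], [0.1279, 0.0047, -0.9918, 0.9976], [0.0, 0.0, 0.0, 1.0]]
```

View pics/side0.png

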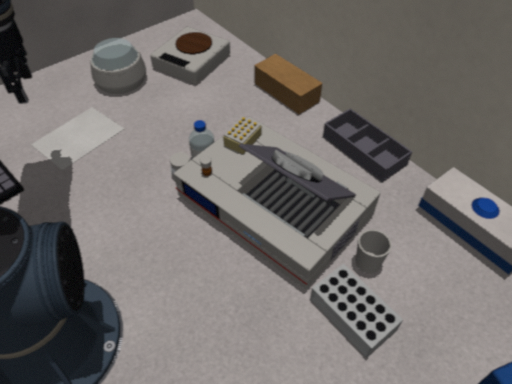

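View pics/top0.png

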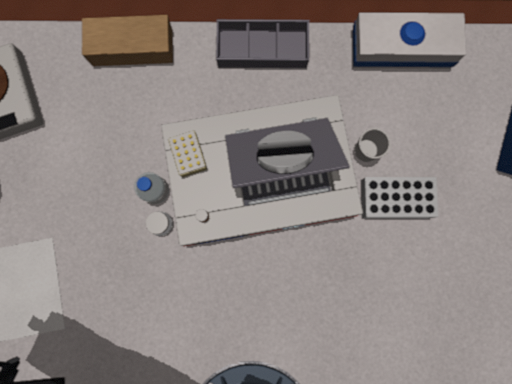

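The side view shows the cycler at about px (275,200) with its panel raised. The top view shows the instrument's upper face with corners near (163,125), (341,99), (360,213), (181,241). I'll enlarge both views to find the corners more exactly.

```bash
python3 - <<'E'
import cv2
a=cv2.imread("pics/top0.png")[90:250,150:370]; cv2.imwrite("pics/topz.png",cv2.resize(a,None,fx=3.6,fy=3.6,interpolation=cv2.INTER_CUBIC))
a=cv2.imread("pics/side0.png")[110:290,165:390]; cv2.imwrite("pics/sidez.png",cv2.resize(a,None,fx=3.3,fy=3.3,interpolation=cv2.INTER_CUBIC))
E
```

```text
(no output)
```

View pics/topz.png

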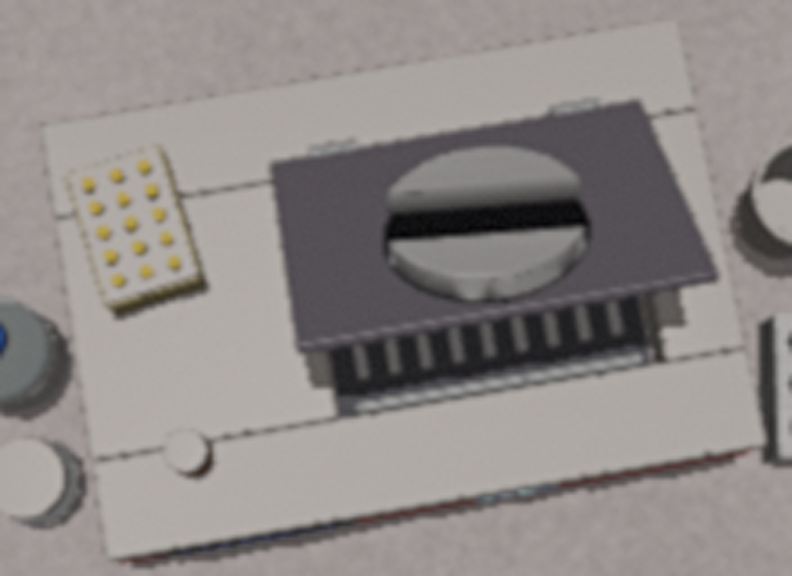

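View pics/sidez.png

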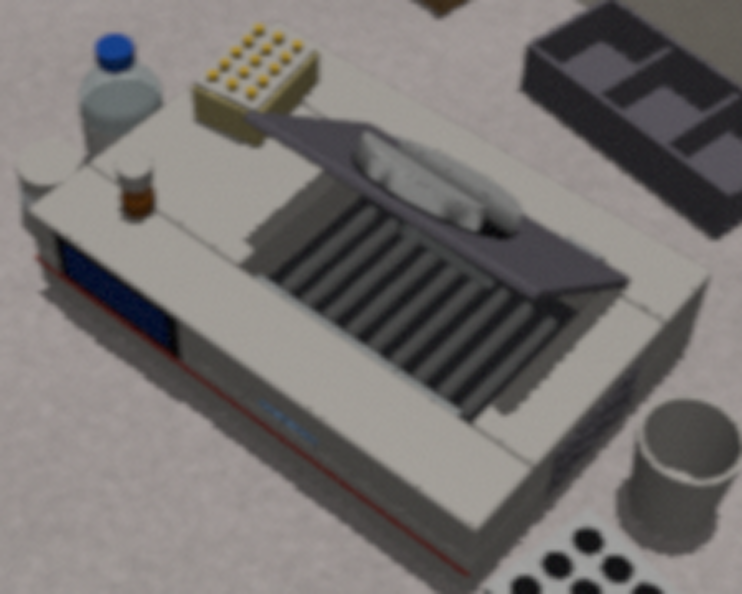

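```bash
cat > fit.py <<'E'
import numpy as np
from scipy.optimize import least_squares
C={n:np.load(n+".npz") for n in("top","side")}
def proj(n,P):
    c=C[n];p=c["K"]@(c["view"][:3,:3]@P+c["view"][:3,3]);return p[:2]/p[2]
def R(a): return np.array([[np.cos(a),-np.sin(a),0],[np.sin(a),np.cos(a),0],[0,0,1]])
def pan(th,r,y,h): # point on panel: r from hinge, h above axis
    return np.array([.085-r*np.cos(th)-h*np.sin(th)*-1*-1*-1 if False else .085-r*np.cos(th)+h*np.sin(th),-.05+y,.094+r*np.sin(th)+h*np.cos(th)])
def W(p,P): return np.array([p[0],p[1],0])+R(p[2])@P
if __name__=="__main__":
    T=lambda u,v:(150+(u+.5)/3.6-.5,90+(v+.5)/3.6-.5); S=lambda u,v:(165+(u+.5)/3.3-.5,110+(v+.5)/3.3-.5)
    X=lambda *a:(lambda p:np.array(a)); Q=lambda r,y,h:(lambda p:pan(p[3],r,y,h))
    obs=[("top",T(42,124),X(.135,.2,.09)),("top",T(680,22),X(.135,-.2,.09)),("top",T(760,448),X(-.135,-.2,.09)),("top",T(110,557),X(-.135,.2,.09)),
    ("side",S(33,208),X(-.135,.2,.09)),("side",S(478,528),X(-.135,-.2,.09)),("side",S(707,277),X(.135,-.2,.09)),
    ("top",T(300,343),Q(.17,.115,.004)),("top",T(717,275),Q(.17,-.115,.004)),("top",T(273,162),Q(.002,.115,.004)),("top",T(638,101),Q(.002,-.115,.004)),
    ("side",S(248,115),Q(.17,.115,.004)),("side",S(540,290),Q(.17,-.115,.004)),("side",S(627,278),Q(.002,-.115,.004)),("top",T(487,221),Q(.105,0,.006))]
    f=lambda p:np.concatenate([proj(n,W(p,g(p)))-o for n,o,g in obs])
    r=least_squares(f,[.49,0,.16,.5],loss="soft_l1"); p=r.x; print(p); print(np.round(f(p).reshape(-1,2),1).tolist())
    np.save("pose.npy",p)
    for nm,P in [("edge mid",pan(p[3],.17,0,.004)),("pushL",pan(p[3],.155,.086,.004)),("pushR",pan(p[3],.155,-.086,.004)),("slot shut",pan(0,.105,0,.006)),("hinge",pan(0,0,0,0)),("shut pushR",pan(0,.155,-.086,.004))]: print(nm,np.round(W(p,P),4))
E
python3 fit.py
```

```text
[ 0.56888416 -0.0155729   0.17656071  0.6950643 ]
[[-0.4, -0.4], [0.4, -1.8], [2.5, -0.4], [-1.2, 1.0], [-2.5, -0.0], [-1.6, 1.2], [1.7, -1.3], [-1.1, 0.4], [1.5, -0.9], [-0.9, -0.6], [1.4, -1.1], [-0.6, -1.8], [-0.8, 0.2], [1.3, 0.7], [0.1, 2.5]]
edge mid [ 0.5353 -0.0723  0.2059]
pushL [0.5316 0.0143 0.1963]
pushR [ 0.5618 -0.155   0.1963]
slot shut [ 0.558  -0.0683  0.1   ]
hinge [ 0.6613 -0.0499  0.094 ]
shut pushR [ 0.5239 -0.1618  0.098 ]
```

Emit:
step_arm --increments '[[[0.34,-0.6,0.05,0,0,0.26,0],[0.34,-0.6,0.05,0,0,0.26,0],[0.34,-0.6,0.05,0,0,0.26,0],[0.34,-0.6,0.05,0,0,0.26,0],[0.34,-0.6,0.05,0,0,0.26,0],[0.34,-0.6,0.05,0,0,0.26,0],[0.34,-0.6,0.05,0,0,0.26,0],[0.34,-0.6,0.05,0,0,0.26,0],[0.34,-0.6,0.05,0,0,0.26,0],[0.34,-0.6,0.05,0,0,0.26,0],[0.34,-0.6,0.05,0,0,0.26,0],[0.34,-0.6,0.05,0,0,0.26,0],[0.34,-0.6,0.05,0,0,0.26,0],[0.34,-0.6,0.05,0,0,0.26,0],[0.34,-0.6,0.05,0,0,0.26,0],[0.34,-0.6,0.05,0,0,0.26,0],[0.34,-0.6,0.05,0,0,0.26,0],[0.34,-0.6,0.05,0,0,0.26,0],[0.34,-0.6,0.05,0,0,0.26,0],[0.34,-0.6,0.05,0,0,0.26,0]]]'

```text
time: 2.6
tcp_pos: [0.559, -0.1514, 0.281]
ee_rot: [-0.0, 0.644, 0.765, -0.0]
wrist_force: [0.8, 0.8, 0.6]
grip_width: 0.0001
```

```bash
python3 - <<'E'
from plant import ctrl, camera
import cv2,numpy as np
s=ctrl.read_state()
print(np.round(s["q"],3))
a=[cv2.resize(camera(n)["pixels"][:,:,::-1],(400,300)) for n in("wrist","side")]
cv2.imwrite("pics/w1.png",np.hstack(a))
from fit import *
p=np.load("pose.npy")
for th in np.linspace(.7,0,11): print(np.round(W(p,pan(th,.157,-.086,.004)),3))
E
```

```text
[-0.265  0.387  0.327  1.512  0.    -0.437]
[ 0.561 -0.155  0.198]
[ 0.554 -0.156  0.19 ]
[ 0.548 -0.158  0.181]
[ 0.542 -0.159  0.171]
[ 0.537 -0.159  0.162]
[ 0.533 -0.16   0.152]
[ 0.529 -0.161  0.141]
[ 0.526 -0.161  0.131]
[ 0.524 -0.162  0.12 ]
[ 0.523 -0.162  0.109]
[ 0.522 -0.162  0.098]
```

View pics/w1.png

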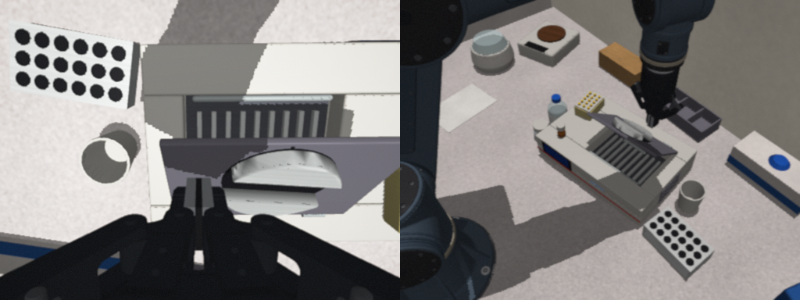

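The wrist view shows the shut fingers over the bare right strip of the panel, around px (200,195). That strip spans columns 160 to 225.

Emit:
step_arm --increments '[[[0,-0.02,-0.3,0,0,0,0],[0,-0.02,-0.3,0,0,0,0],[0,-0.02,-0.3,0,0,0,0],[0,-0.02,-0.3,0,0,0,0],[0,0,-0.2,0,0,0,0],[-0.1,-0.02,-0.2,0,0,0,0],[-0.1,-0.02,-0.2,0,0,0,0],[-0.1,-0.02,-0.2,0,0,0,0],[-0.1,-0.02,-0.2,0,0,0,0],[-0.1,-0.02,-0.2,0,0,0,0]]]'

```text
time: 3.95
tcp_pos: [0.5335, -0.1594, 0.1608]
ee_rot: [0.0, 0.644, 0.765, 0.0]
wrist_force: [1.0, 0.2, 1.9]
grip_width: 0.0
```

Emit:
step_arm --increments '[[[-0.06,-0.02,-0.2,0,0,0,0],[-0.06,-0.02,-0.2,0,0,0,0],[-0.04,0,-0.2,0,0,0,0],[-0.02,0,-0.2,0,0,0,0],[0,0,-0.2,0,0,0,0]]]'

```text
time: 4.58
tcp_pos: [0.5247, -0.1614, 0.1106]
ee_rot: [-0.0, 0.644, 0.765, -0.0]
wrist_force: [-0.5, 0.5, 1.1]
grip_width: -0.0001
```

```bash
python3 - <<'E'
from plant import ctrl, camera
import cv2,numpy as np
a=[cv2.resize(camera(n)["pixels"][:,:,::-1],(400,300)) for n in("wrist","side")]
cv2.imwrite("pics/w2.png",np.hstack(a))
E
```

```text
(no output)
```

View pics/w2.png

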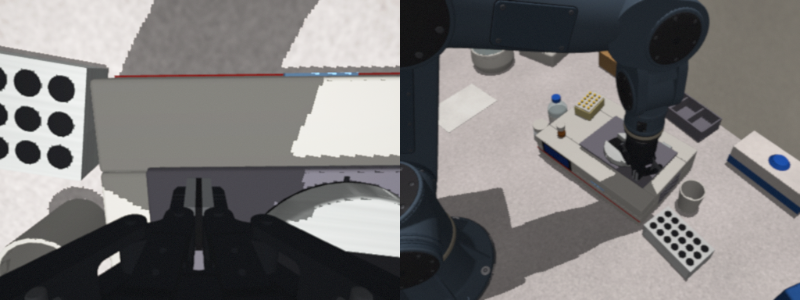

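The panel is nearly shut: its edge meets the front deck at wrist row 168. I'll push the rest gently.

Emit:
step_arm --increments '[[[0,0,-0.1,0,0,0,0],[0,0,-0.1,0,0,0,0],[0,0,-0.06,0,0,0,0],[0,0,-0.04,0,0,0,0]]]'

```text
time: 5.18
tcp_pos: [0.525, -0.1615, 0.0977]
ee_rot: [0.001, 0.644, 0.765, 0.0]
wrist_force: [-16.5, 3.1, 45.9]
grip_width: 0.0001
```

The panel reached its hard stop at z 0.0977 with 46 N. I'll lift off, open the jaws partway and move over the fastener.

Emit:
step_arm --increments '[[[0,0,0.05,0,0,0,0],[0,0,0.3,0,0,0,0],[0,0,0.6,0,0,0,0],[0,0,0.8,0,0,0,0.7],[0,0.4,0.6,0,0,0,0.7],[0.2,0.5,0,0,0,0,0.7],[0.2,0.5,0,0,0,0,0.7],[0.2,0.46,0,0,0,0,0.7],[0.06,0,0,0,0,0,0.7],[0,0,0,0,0,0,0.7],[0,0,0,0,0,0,0.7]]]'

```text
time: 6.55
tcp_pos: [0.5575, -0.0691, 0.214]
ee_rot: [0.0, 0.644, 0.765, -0.0]
wrist_force: [0.0, 0.3, 0.4]
grip_width: 0.0599
```

```bash
python3 - <<'E'
from plant import ctrl, camera
import cv2,numpy as np
s=ctrl.read_state();print(np.round(s["tcp_pos"],4),np.round(s["ee_rot"],4),s["wrist_force"],s["grip_width"],np.round(s["q"],3))
c=camera("wrist");cv2.imwrite("pics/w3.png",c["pixels"][:,:,::-1]);np.savez("wrist.npz",K=c["K"],T=c["T_tool_cam"],pos=s["tcp_pos"],q=s["ee_rot"])
t=camera("top")["pixels"][:,:,::-1]
cv2.imwrite("pics/t3.png",cv2.resize(t[90:250,150:370],None,fx=3.6,fy=3.6,interpolation=cv2.INTER_CUBIC))
E
```

```text
[ 0.5575 -0.0691  0.214 ] [ 1.000e-04  6.444e-01  7.647e-01 -0.000e+00] [0.03448795 0.31461754 0.37624178] 0.059909422136604905 [-0.123  0.345  0.099  1.324 -0.    -0.294]
```

View pics/w3.png

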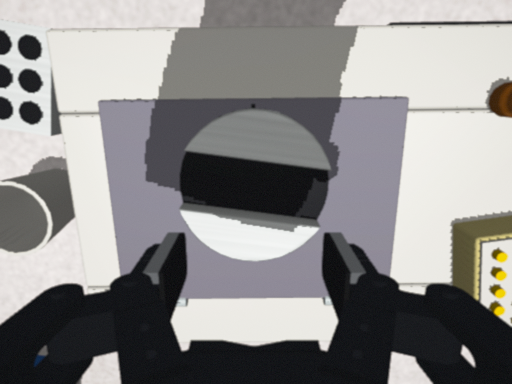

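View pics/t3.png

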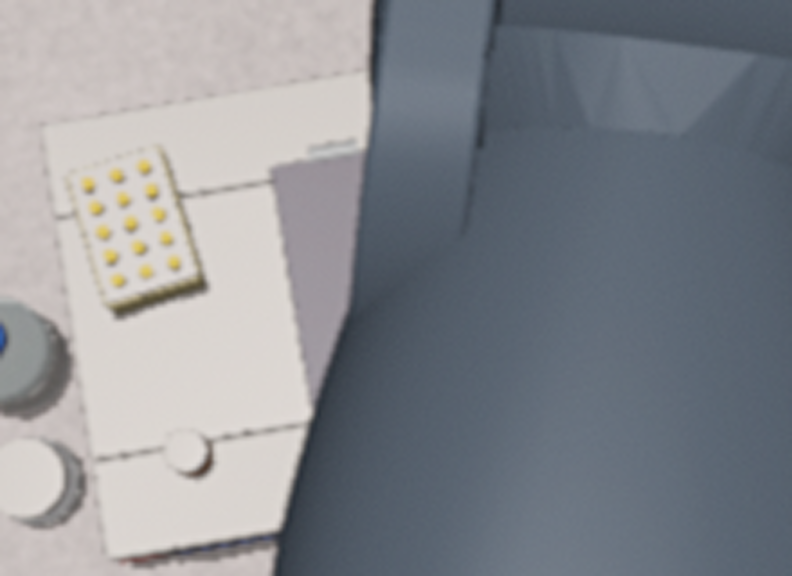

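The wrist view shows the panel shut and the disc centred near px (254,185). The slot already stands slightly clockwise; its edges run from (190,152) to (330,170) and from (182,207) to (318,225).

```bash
python3 - <<'E'
import numpy as np
from scipy.spatial.transform import Rotation as Ro
from fit import *
w=np.load("wrist.npz");q=w["q"];Rt=Ro.from_quat([q[1],q[2],q[3],q[0]]).as_matrix();T=w["T"]
print(np.round(T,3).tolist())
def bp(u,v,z):
    d=Rt@T[:3,:3]@np.linalg.solve(w["K"],[u,v,1]);o=w["pos"]+Rt@T[:3,3];return o+d*(z-o[2])/d[2]
for n,u,v,z in [("c",254,185,.116),("e1",190,152,.116),("e1b",330,170,.116),("e2",182,207,.116),("e2b",318,225,.116),("pFR",100,100,.098),("pFL",407,97,.098),("pBR",120,300,.098),("left",180,185,.116),("right",328,187,.116),("discfront",254,109,.116),("discback",254,262,.116)]: print(n,np.round(bp(u,v,z),4))
p=np.load("pose.npy")
for r,y in [(.17,-.115),(.17,.115),(.105,0)]: print(np.round(W(p,pan(0,r,y,.004)),4))
a=bp(190,152,.116);b=bp(330,170,.116);c=bp(182,207,.116);d=bp(318,225,.116)
print([np.arctan2((y-x)[1],(y-x)[0])-np.pi/2-p[2] for x,y in((a,b),(c,d))])
E
```

```text
[[1.0, -0.001, -0.001, 0.002], [0.001, 0.963, 0.268, -0.068], [0.001, -0.268, 0.963, -0.143], [0.0, 0.0, 0.0, 1.0]]
c [ 0.5546 -0.0682  0.116 ]
e1 [ 0.5383 -0.1172  0.116 ]
e1b [ 0.5343 -0.016   0.116 ]
e2 [ 0.5804 -0.1181  0.116 ]
e2b [ 0.5773 -0.0153  0.116 ]
pFR [ 0.5148 -0.1898  0.098 ]
pFL [0.4747 0.0318 0.098 ]
pBR [ 0.6808 -0.1644  0.098 ]
left [ 0.5637 -0.1215  0.116 ]
right [ 0.547  -0.0146  0.116 ]
discfront [ 0.5012 -0.0773  0.116 ]
discback [ 0.6159 -0.0577  0.116 ]
[ 0.5142 -0.1929  0.098 ]
[0.4738 0.0335 0.098 ]
[ 0.558  -0.0683  0.098 ]
[np.float64(-0.13681266096053532), np.float64(-0.14660097735560781)]
```

Emit:
step_arm --increments '[[[0,0.02,-0.3,0,0,-0.4,0.7],[0,0,-0.4,0,0,-0.4,0.7],[0,0,-0.4,0,0,-0.37,0.7],[0,0,-0.4,0,0,0,0.7],[0,0,-0.4,0,0,0,0.7],[0,0,-0.2,0,0,0,0.7],[0,0,0,0,0,0,0.7]]]'

```text
time: 7.52
tcp_pos: [0.5574, -0.0676, 0.1085]
ee_rot: [-0.0, 0.696, 0.718, -0.0]
wrist_force: [0.3, -0.8, -0.1]
grip_width: 0.0599
```

```bash
python3 - <<'E'
from plant import ctrl, camera
import cv2,numpy as np
c=camera("wrist");cv2.imwrite("pics/w4.png",c["pixels"][:,:,::-1])
E
```

```text
(no output)
```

View pics/w4.png

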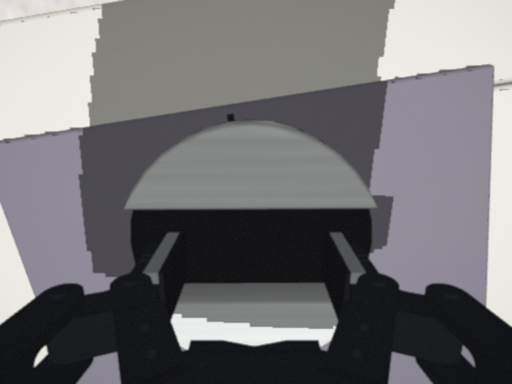

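The slot is now square to the fingers (rows 210 to 283), with a fingertip near each of its ends. I'll lower slowly.

Emit:
step_arm --increments '[[[0,0,-0.04,0,0,0,0.7],[0,0,-0.04,0,0,0,0.7],[0,0,-0.04,0,0,0,0.7],[0,0,-0.02,0,0,0,0.7]]]'

```text
time: 8.07
tcp_pos: [0.5577, -0.0674, 0.1017]
ee_rot: [-0.0, 0.696, 0.718, -0.0]
wrist_force: [0.9, 0.4, -0.3]
grip_width: 0.0598
```

Emit:
step_arm --increments '[[[0,0,-0.04,0,0,0,0.7],[0,0,-0.03,0,0,0,0.7],[0,0,0,0,0,0,0.7]]]'

```text
time: 8.45
tcp_pos: [0.5577, -0.0674, 0.0982]
ee_rot: [-0.0, 0.696, 0.718, -0.0]
wrist_force: [0.2, 0.4, 0.1]
grip_width: 0.0598
```

Emit:
step_arm --increments '[[[0,0,0,0,0,-0.7,0.7],[0,0,0,0,0,-0.7,0.7],[0,0,0,0,0,-0.7,0.7],[0,0,0,0,0,-0.7,0.7],[0,0,0,0,0,-0.7,0.7],[0,0,0,0,0,-0.7,0.7],[0,0,0,0,0,-0.7,0.7],[0,0,0,0,0,-0.7,0.7]]]'

```text
time: 9.45
tcp_pos: [0.5586, -0.0676, 0.0986]
ee_rot: [0.001, 0.895, 0.447, 0.001]
wrist_force: [5.4, -1.5, -0.9]
grip_width: 0.0597
```

```bash
python3 - <<'E'
from plant import ctrl, camera
import cv2,numpy as np
s=ctrl.read_state();print(s["torque"],s["wrist_force"])
c=camera("wrist");cv2.imwrite("pics/w5.png",c["pixels"][:,:,::-1])
E
```

```text
[-0.34734513 -1.12310152  0.12986046] [ 5.35675139 -1.49415775 -0.88955893]
```

View pics/w5.png

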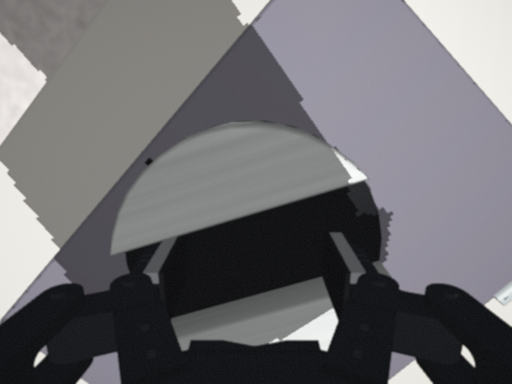

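The fastener is following, with the slot lagging the tool by about 0.28 rad. I'll keep turning.

Emit:
step_arm --increments '[[[0,0,0,0,0,-0.7,0.7],[0,0,0,0,0,-0.7,0.7],[0,0,0,0,0,-0.7,0.7],[0,0,0,0,0,-0.7,0.7],[0,0,0,0,0,-0.7,0.7],[0,0,0,0,0,-0.7,0.7],[0,0,0,0,0,-0.7,0.7],[0,0,0,0,0,-0.7,0.7],[0,0,0,0,0,-0.7,0.7],[0,0,0,0,0,-0.7,0.7]]]'

```text
time: 10.75
tcp_pos: [0.5593, -0.0682, 0.0988]
ee_rot: [0.001, 0.999, 0.043, 0.001]
wrist_force: [9.1, -5.9, -5.1]
grip_width: 0.06
```

```bash
python3 - <<'E'
from plant import ctrl, camera
import cv2,numpy as np
s=ctrl.read_state();print(s["torque"],s["wrist_force"],s["q"])
c=camera("wrist");cv2.imwrite("pics/w6.png",c["pixels"][:,:,::-1])
E
```

```text
[-1.35824834 -2.04643542  0.1708327 ] [ 9.10574346 -5.90574988 -5.10395584] [-1.20653963e-01  3.97047690e-01 -1.22579792e-01  1.04803426e+00
 -1.22564194e-03  1.36356365e+00]
```

View pics/w6.png

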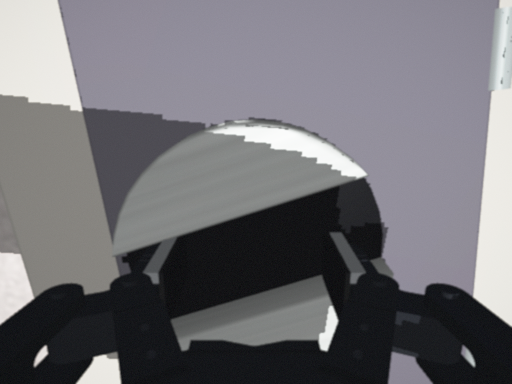

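Emit:
step_arm --increments '[[[0,0,0,0,0,-0.4,0.7],[0,0,0,0,0,-0.4,0.7],[0,0,0,0,0,-0.4,0.7],[0,0,0,0,0,-0.3,0.7]]]'

```text
time: 11.3
tcp_pos: [0.5591, -0.0684, 0.0988]
ee_rot: [0.001, 0.999, -0.046, 0.001]
wrist_force: [7.3, -7.3, -2.7]
grip_width: 0.0597
```

```bash
python3 - <<'E'
from plant import ctrl, camera
import cv2,numpy as np
s=ctrl.read_state();print(s["torque"],s["wrist_force"],s["q"])
E
```

```text
[-1.55564856 -1.62837119  0.14297732] [ 7.31457646 -7.25494763 -2.72046896] [-0.12079732  0.39697509 -0.12268576  1.04834948 -0.00165324  1.54217121]
```

Emit:
step_arm --increments '[[[0,0,0,0,0,-0.3,0.7],[0,0,0,0,0,-0.3,0.7],[0,0,0,0,0,0,0.7]]]'

```text
time: 11.68
tcp_pos: [0.559, -0.0687, 0.0987]
ee_rot: [0.001, 0.997, -0.082, 0.001]
wrist_force: [6.7, -9.9, -3.4]
grip_width: 0.0597
```

```bash
python3 - <<'E'
from plant import ctrl, camera
import cv2,numpy as np
s=ctrl.read_state();print(s["torque"],s["wrist_force"],s["q"])
c=camera("wrist");cv2.imwrite("pics/w7.png",c["pixels"][:,:,::-1])
E
```

```text
[-2.11578029 -1.49369754  0.4264358 ] [ 6.71233625 -9.87331386 -3.35523171] [-0.12102048  0.39699426 -0.1227545   1.04838793 -0.00234023  1.61312582]
```

View pics/w7.png

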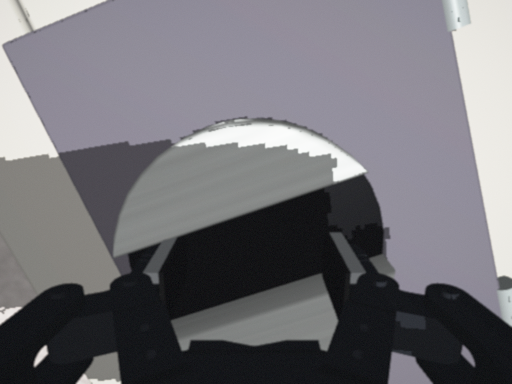

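Emit:
step_arm --increments '[[[0,0,0,0,0,-0.3,0.7],[0,0,0,0,0,-0.3,0.7],[0,0,0,0,0,0,0.7]]]'

```text
time: 12.1
tcp_pos: [0.559, -0.0688, 0.0988]
ee_rot: [0.002, 0.993, -0.115, 0.001]
wrist_force: [7.0, -14.2, -3.6]
grip_width: 0.0596
```

```bash
python3 - <<'E'
from plant import ctrl, camera
import cv2,numpy as np
s=ctrl.read_state();print(s["torque"],s["wrist_force"],s["q"])
c=camera("wrist");cv2.imwrite("pics/w8.png",c["pixels"][:,:,::-1]);np.savez("wrist.npz",K=c["K"],T=c["T_tool_cam"],pos=s["tcp_pos"],q=s["ee_rot"])
E
```

```text
[-2.86446333 -1.40628426  5.09920305] [  7.03742729 -14.2231001   -3.55269495] [-0.12064239  0.39696865 -0.12271685  1.04834315 -0.00325213  1.68120526]
```

View pics/w8.png

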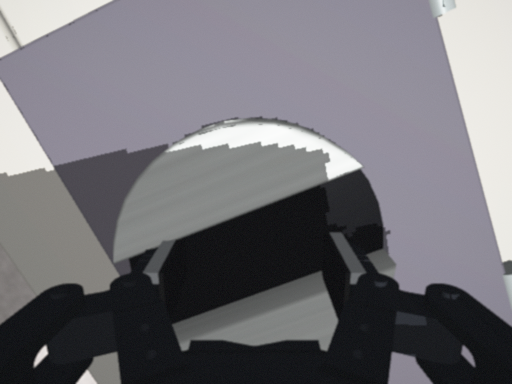

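The turning moment jumped to 5.1 N m, so the fastener is at its stop. I'll back the tool off into the slot's play and lift out.

Emit:
step_arm --increments '[[[0,0,0,0,0,0.8,0.7],[0,0,0,0,0,0.8,0.7],[0,0,0,0,0,0.7,0.7],[0,0,0,0,0,0,0.7]]]'

```text
time: 12.65
tcp_pos: [0.5577, -0.0674, 0.0984]
ee_rot: [-0.0, 1.0, 0.021, 0.0]
wrist_force: [-0.8, 0.4, -0.5]
grip_width: 0.0597
```

Emit:
step_arm --increments '[[[0,0,0.2,0,0,0,0.7],[0,0,0.4,0,0,0,0.7],[0,0,0.6,0,0,0,0.7],[0,0,0.6,0,0,0,0.7],[0,0,0.6,0,0,0,0.7],[0,0,0.6,0,0,0,0.7],[0,0,0,0,0,0,0.7]]]'

```text
time: 13.52
tcp_pos: [0.5588, -0.0675, 0.2511]
ee_rot: [0.0, 1.0, 0.02, 0.002]
wrist_force: [-0.4, 0.5, -0.4]
grip_width: 0.06
```

```bash
python3 - <<'E'
from plant import ctrl, camera
import cv2,numpy as np
s=ctrl.read_state();print(s["wrist_force"])
a=[cv2.resize(camera(n)["pixels"][:,:,::-1],(400,300)) for n in("wrist","side")]
cv2.imwrite("pics/w9.png",np.hstack(a))
c=camera("wrist");cv2.imwrite("pics/w9w.png",c["pixels"][:,:,::-1]);np.savez("wrist.npz",K=c["K"],T=c["T_tool_cam"],pos=s["tcp_pos"],q=s["ee_rot"])
E
```

```text
[-0.36493766  0.51501892 -0.35553741]
```

View pics/w9w.png

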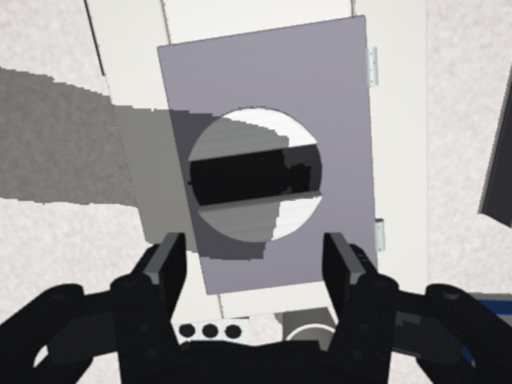

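View pics/w9.png

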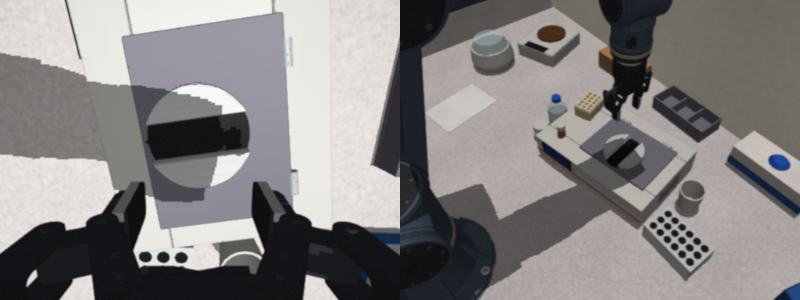

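The slot now lies front to back, with edges at about -0.14 rad in the image against -0.10 to -0.145 for the panel sides. The panel is flush, and the loose things look unmoved. I'll hand in.

```bash
python3 - <<'E'
from plant import ctrl
print(ctrl.hand_in())
E
```

```text
the job is handed in; nothing more can be done
None
```

I pushed the panel shut and locked the fastener, then handed the job in at about 13.7 s of the 45 s allowed. The hand-in gives no verdict, so the results below are my own checks.

- **Panel:** I pushed down on the bare right-hand strip with the shut fingers until they met the hard stop at z = 0.098 m. The force there was about 46 N, more than I needed, but it was at the fingertips and well under the 120 N wrist limit. The fastener stood at about 0.14 rad then, so it was still open.
- **Fastener:** I set both fingertips in the slot and turned clockwise until the moment jumped from 0.4 to 5.1 N m, which I took as the stop. I then turned back within the slot's play and lifted clear.
- **Last pictures:** The panel is flush, and the slot runs front to back, parallel to the panel's sides to within a few hundredths of a radian. I read that angle off the image by eye.
- **Loose things:** They look unmoved in the side view, though I did not measure their positions again. The wrist force was close to zero, so the robot was touching nothing.

None of these checks failed or disagreed.

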